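# Withdraw the press weight through the guard slot

### The arm

A 6-joint arm with a two-finger parallel gripper is mounted at the origin on a cart in front of the work surface, level with it; the furniture and walls round the work are solid. World frame = base frame: x ahead of the robot, y to its left, z up, the work surface at z = 0. Lengths are in m, angles in rad, forces in N, time in s.
With the tool pointing down it reaches from about 0.25 to 0.725 m from the base axis. Payload 4 kg.
Tool frame: the origin (TCP) lies on the front face of the gripper's body, between the roots of the fingers; the fingertips stand 73 mm ahead of it and the grasp point (between the pads) lies 54 mm ahead of it; z points along the fingers, y is the line along which they close (so a half turn about z gives the same grasp; the last joint's range is limited). The gripper opens to 85 mm and grips with 20 to 120 N. Pads are 22 mm wide; open, the fingers measure 114 mm over their backs; the gripper's body (76 mm by 85 mm) begins 54 mm behind the grasp point. The pads swing forward as they close: fully open they stand 13 mm farther back than shut.
Start: joints at [1.331, 0.241, 0.005, 1.335, 0, 1.571], TCP at [0.119, 0.486, 0.304] pointing down, gripper open.
Joint ranges: [-2.72, 2.72], [-1.05, 1.87], [-1.09, 1.28], [-1.99, 2.15], [-1.42, 1.44], [-3.14, 3.14]. Speed limits (rad/s): [2.79, 2.79, 3.14, 3.14, 3.14, 3.14].

### API

Orientations are given as a unit quaternion [x, y, z, w].
In Python, from workcell import bot gives the robot as it stands. The module is installed in compiled form; this text tells all that it offers.
- The arm moves only by the tool step_arm, never from a script. Its argument "rows" is a list of rows, each a list of 2 entries, a list of its own where there are three numbers: the shift along the tool's x, y, z in mm, then the turn about the tool's z in degrees. A call has 1 to 12 rows; each row is the pose to reach, as a shift and turn from the pose commanded when the call began, along the tool's axes at that moment; what a row does not reach only later rows make up. A row lasts 1/8 s, in which the tool goes at most 62.5 mm and 10.7 degrees, less where a joint would pass 70% of its speed; a pose out of reach is approached as far as the arm can. A call with a gripper value outside its range is refused whole. "claw" is the gripper's target within -1 to 1 (shut at 1, half-way at 0, fully open at -1), set as the call begins (left out, the last holds). The fingers move at their own pace and stop on an object; the grip force is fixed at half the most. Time passes only in rows, so rows that repeat a pose let the fingers close. It gives the time, the measured TCP pose, the force, the opening and the grip force at its end, in the units of the state.
- bot.get_obs(): the state, without advancing time (a new reading comes with each control period).
- bot.camera(name): name is "scene" or "top" or "wrist"; returns (picture, depth): 384x512x3 uint8, red, green, blue; 384x512 float32, m along the optical axis (not along the pixel's ray), 0 where there is no reading.
- bot.camera_params(name): a dict with "fx", "fy", "cx", "cy" (pixels), "pose" (4x4, takes a point from camera to world coordinates). Camera axes: x right, y up, looking along -z (the intrinsics and any distortion apply to the point x, -y, -z); pixel columns grow to the right and rows downward; lengths in m; the calibration is good to about 2 mm. The wrist camera is an equidistant fisheye: a pixel r from the principal point sees the ray r / f radians off the axis. A picture is of the moment at which its call begins: read the wrist's pose just before it. camera_params takes no time and is no camera call; for the wrist camera it gives the pose at the moment of the call.
- bot.job_done(): hands the job in; it is judged then, once.
Trained networks look in the newest picture that a camera, given by its name, has taken for a name from the list of things; names that differ only in an ending like _2 or _b are one class to them, and where a whole thing is asked for, a point or a joint stands for the part that bears it (a point fixed in the world has none). Each returns a list of dicts, best first, with "score" (0 to 1); they miss things now and then, are a little off and sometimes report something else, mostly with a low value. They report only what shows in the picture. A call takes as long as a camera call.
- bot.trace(target, camera): "pixels" (384x512 bool, what is visible of it) and "uv" ([column, row] in pixels, amid what is visible of it).
The state is a dict: "clock": time; "joint_pos": joint angles; "joint_vel": joint speeds; "tau": joint torques, N m; "eef_pos": TCP position; "tool_rot": TCP orientation; "ft_force": force on the tool from outside, world axes, zero at the start; "ft_torque": the same for the moment, N m; "grip_width": finger opening in m; "grasp_force": force on a finger pad.
Only numpy, scipy, OpenCV 4.12 (cv2) and the standard library are available. Lean on these libraries where they do the work, as an engineer would, in place of code of your own. Each camera call takes 0.05 s, during which the arm holds its last target. There are 200 camera calls.

### The job

The glue under the guard has set: take the press weight with the long foot out of the slotted guard. Its foot lies across the slot, so turn the weight until the foot lines up with the slot before you lift it out, then stand it upright on the floor of the empty open aluminium tray. Leave the spare weight with the round foot standing where it is.

Things in the scene. Friction and masses are not known exactly. Their poses are not given: they have to be found in the camera images.
- fixture: Fixed fixture, 160 x 120 mm (x, y), left or right of the robot's middle: a base plate with a phone on it (phone's face 14 mm above the bench) and over that a guard plate on corner posts: underside 40, top 46, screw heads 49 mm above the bench. One slot in the guard's middle, 94 mm along x by 46 mm along y. Origin: centre of the underside, on the bench; z up.
- weight: Loose press weight, 0.2-0.42 kg, standing on the phone: foot 70 x 26 x 12 mm (x, y, z) under the guard, 12 mm round stem, black bar handle above the guard, parallel to the foot: 42 (x) x 14 (y) mm, 64 to 94 mm above the underside. Origin: centre of the foot's underside; z up. Starts 0.95 to 1.57 rad off the slot, either way, near its centre; half turns are alike. It can turn where it stands.
- tray: Empty open aluminium tray, fixed, 150 x 120 x 30 mm (x, y, z), walls and floor 4 mm thick, on the other side of the robot's middle from the fixture. Origin: centre of the underside, on the bench; z up.
- spare: Loose spare weight, on the bench between fixture and tray: round foot 52 mm across, round black knob, 94 mm high. Leave it alone. Origin: centre of its underside; z up. A soldering-iron stand with its iron rises just beyond it: carry the other weight across in front of that, its foot passing over the spare.

How it is judged:
By the outcome, as a careful person would: the job done as asked, in the order asked, and still so for the second after the job is handed in, with the robot touching nothing.
It also fails if it takes over 45 s, if anything falls off the work surface, if the arm or the gripper's body presses on something with over 40 N, if the wrist force passes 120 N, or if a joint passes its speed limit or range.

## Working session

There is one attempt and no reset: what is moved stays moved. The work goes in short steps, Python scripts to look and compute and a tool call to move; the robot and the scene stay as the last step left them, time stands still between calls to the robot, and variables do not carry over. Pictures are saved under pics/ and viewed, at most 10 in all, crops included, and the job is handed in when it is done.

Besides the shell and the picture viewer there is one more tool, called by a JSON object that holds its "fn" and its "kwargs". step_arm: Moves the arm, as the interface text tells. Its arguments: {"type":"object","properties":{"rows":{"type":"array"},"claw":{"type":"number"}},"required":["rows"]}

```bash
mkdir -p pics
cat > h.py <<'E'
import numpy as np, cv2
from workcell import bot
def cloud(name,depth,P=None):
    p=P or bot.camera_params(name)
    v,u=np.mgrid[0:384,0:512]; x=(u-p['cx'])/p['fx']; y=(v-p['cy'])/p['fy']
    if name=='wrist':
        r=np.hypot(x,y)+1e-9; s=np.tan(np.minimum(r,1.5))/r; x,y=x*s,y*s
    c=np.stack([x*depth,-y*depth,-depth,np.ones_like(depth)],-1)
    w=(c@np.array(p['pose']).T)[...,:3]; w[depth<=0]=np.nan
    return w
E
python3 - <<'E'
from h import *
o=bot.get_obs(); print(o['eef_pos'],o['tool_rot'],o['clock'])
ims=[]
for n in ['top','scene']:
    im,d=bot.camera(n); w=cloud(n,d); np.savez(n,im=im,w=w); ims.append(im)
    for t in ['weight','fixture','tray','spare']:
        for r in bot.trace(t,n)[:2]:
            q=w[r['pixels']]; q=q[~np.isnan(q[:,0])]
            print(n,t,round(r['score'],2),r['uv'],len(q),np.round(np.percentile(q,[2,50,98],axis=0),3).tolist())
cv2.imwrite('pics/a.png',cv2.resize(np.vstack(ims)[:,:,::-1],(400,600)))
cv2.imwrite('pics/top.png',ims[0][:,:,::-1])
E
```

```text
[0.11864044 0.48522372 0.30298836] [ 1.19607899e-01  9.92820619e-01 -1.07322169e-03 -1.27920843e-04] 0.0
top weight 0.68 [180.7, 201.5] 305 [[0.453, 0.123, 0.02], [0.462, 0.145, 0.083], [0.473, 0.172, 0.111]]
top weight 0.37 [321.7, 181.3] 3122 [[0.426, -0.26, 0.002], [0.502, -0.202, 0.006], [0.575, -0.134, 0.033]]
top fixture 0.64 [184.1, 210.8] 3194 [[0.385, 0.076, 0.008], [0.46, 0.145, 0.046], [0.546, 0.212, 0.05]]
top tray 0.9 [322.0, 180.9] 3092 [[0.426, -0.26, 0.002], [0.502, -0.201, 0.006], [0.575, -0.133, 0.033]]
top spare 0.92 [245.5, 214.9] 325 [[0.404, -0.02, 0.01], [0.421, 0.002, 0.014], [0.441, 0.024, 0.097]]
scene weight 0.79 [219.0, 127.8] 303 [[0.456, 0.122, 0.014], [0.462, 0.141, 0.085], [0.481, 0.177, 0.11]]
scene fixture 0.93 [223.8, 142.4] 3242 [[0.382, 0.073, 0.004], [0.46, 0.123, 0.044], [0.544, 0.209, 0.048]]
scene tray 0.74 [324.3, 247.0] 5110 [[0.424, -0.262, 0.0], [0.503, -0.194, 0.005], [0.576, -0.132, 0.031]]
```

View pics/top.png

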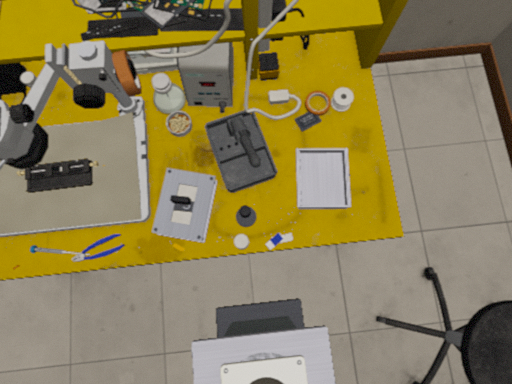

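View pics/a.png

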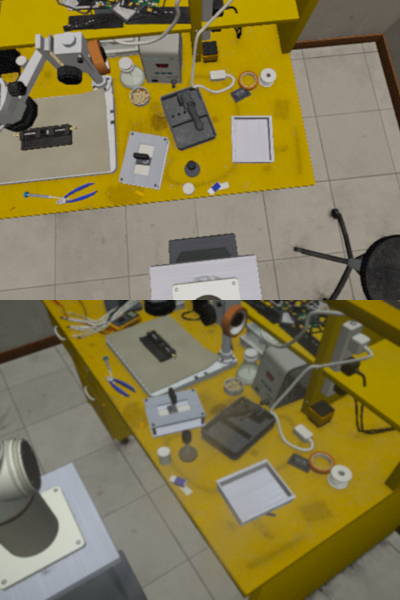

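The top view shows the fixture at about (184,205) with the handle across its slot, the spare at (246,215), the iron stand at (241,150), and the tray at (323,179). Next I'll fit the poses.

```bash
cat > fit.py <<'E'
from h import *
def rect(p):
    (c,s,a)=cv2.minAreaRect((p[:,:2]*1000).astype(np.float32))
    if s[0]<s[1]: a+=90
    a=(a+90)%180-90
    return np.round(c,1),np.round(sorted(s),1),round(a,1)
def box(w,x0,x1,y0,y1,z0,z1):
    return w[(w[...,0]>x0)&(w[...,0]<x1)&(w[...,1]>y0)&(w[...,1]<y1)&(w[...,2]>z0)&(w[...,2]<z1)]
E
python3 - <<'E'
from fit import *
for n in ['top','scene']:
    w=np.load(n+'.npz')['w']
    for nm,b in dict(guard=(.35,.58,.05,.24,.04,.052),handle=(.4,.52,.09,.2,.085,.125),tray=(.4,.6,-.29,-.11,.022,.036),
      spare=(.37,.47,-.05,.05,.075,.12),stand=(.44,.75,-.12,.12,.04,.3)).items():
        p=box(w,*b)
        if len(p): print(n,nm,len(p),*rect(p),np.round(p.min(0),3),np.round(p.max(0),3))
E
```

```text
top guard 2583 [473.4 138.5] [131.1 176.3] -16.3 [0.376 0.051 0.04 ] [0.56  0.225 0.052]
top handle 152 [465.2 142.5] [14.  40.7] 77.7 [0.455 0.122 0.087] [0.476 0.164 0.112]
top tray 680 [ 501.3 -197.5] [130.5 150.6] -5.9 [ 0.421 -0.268  0.022] [ 0.582 -0.126  0.036]
top spare 113 [426.2   1.6] [22.4 24.4] -7.0 [ 0.414 -0.01   0.076] [0.439 0.013 0.098]
top stand 2266 [595.   18.4] [203.  309.9] -0.0 [ 0.44  -0.083  0.04 ] [0.75  0.12  0.163]
scene guard 2109 [467.4 146.9] [126.6 160.2] -16.4 [0.374 0.066 0.04 ] [0.56  0.225 0.052]
scene handle 154 [465.5 143.3] [14.4 44.6] 77.7 [0.454 0.122 0.086] [0.475 0.165 0.111]
scene tray 1096 [ 500.9 -196.6] [131.3 151.7] -6.0 [ 0.419 -0.269  0.022] [ 0.582 -0.125  0.034]
scene spare 164 [425.9   1.5] [24.7 25. ] -41.7 [ 0.414 -0.011  0.075] [0.439 0.016 0.096]
scene stand 2353 [595.   22.2] [195.1 310.1] -0.0 [ 0.44  -0.075  0.04 ] [0.75  0.12  0.161]
```

{"fn": "step_arm", "kwargs": {"rows": [[[-418,-250,0],88],[[-418,-250,0],88],[[-418,-250,0],88],[[-418,-250,0],88],[[-418,-250,0],88],[[-418,-250,0],88],[[-418,-250,0],88],[[-418,-250,0],88],[[-418,-250,0],88],[[-418,-250,0],88],[[-418,-250,0],88],[[-418,-250,0],88]], "claw": -0.2}}

```text
clock: 2.0
eef_pos: [0.4647, 0.1446, 0.3041]
tool_rot: [0.775, 0.632, 0.0, -0.0]
ft_force: [0.6, 0.3, 0.9]
grip_width: 0.051
grasp_force: 0.0
```

Run:
```python
from fit import *
from scipy.spatial.transform import Rotation as R
o=bot.get_obs(); m=R.from_quat(o['tool_rot']).as_matrix()
print(o['eef_pos'],'ytool yaw',np.degrees(np.arctan2(m[1,1],m[0,1])),o['joint_pos'],o['grip_width'],o['clock'])
P=bot.camera_params('wrist'); im,d=bot.camera('wrist'); w=cloud('wrist',d,P)
np.savez('wrist',im=im,w=w)
h=box(w,.4,.52,.09,.2,.085,.125); print('handle',len(h),*rect(h))
for r in bot.trace('fixture','wrist')[:1]:
    q=w[r['pixels']]; q=q[(q[:,2]>.043)&(q[:,2]<.052)]; print('guard',r['score'],len(q),*rect(q))
cv2.imwrite('pics/w1.png',im[:,:,::-1])
```

```text
[0.46469742 0.14458358 0.30412382] ytool yaw -11.585815345063356 [ 3.01596829e-01  2.13977894e-01 -2.87968636e-02  1.32780030e+00
  9.25105385e-05  2.07460378e+00] 0.051034836233491906 2.0
handle 699 [466.8 145. ] [14.  41.3] 78.2
guard 0.57 10681 [468.2 146.8] [121.1 160.9] -15.8
```

View pics/w1.png

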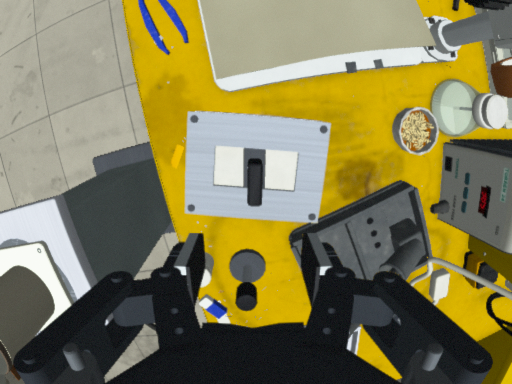

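The wrist view shows the guard centred at (257,166), with the handle across the slot at (255,182) and its pose agreeing with the other cameras. I'll go down and grip.

{"fn": "step_arm", "kwargs": {"rows": [[[0,1,60],0],[[0,1,110],0],[[0,1,140],0],[[0,1,155],0],[[0,1,155],0],[[0,1,155],0]]}}

```text
clock: 2.85
eef_pos: [0.4674, 0.1438, 0.1503]
tool_rot: [0.776, 0.631, 0.001, 0.001]
ft_force: [0.7, 0.5, -0.5]
grip_width: 0.0511
grasp_force: 0.0
```

{"fn": "step_arm", "kwargs": {"rows": [[[0,0,0],0],[[0,0,0],0],[[0,0,0],0],[[0,0,0],0],[[0,0,0],0],[[0,0,0],0]], "claw": 1}}

```text
clock: 3.6
eef_pos: [0.4667, 0.1435, 0.1499]
tool_rot: [0.776, 0.631, 0.001, 0.0]
ft_force: [-2.1, 0.7, 5.9]
grip_width: 0.0131
grasp_force: 59.4
```

{"fn": "step_arm", "kwargs": {"rows": [[[0,0,-5],0],[[0,0,-5],0],[[0,0,-5],0]]}}

```text
clock: 3.98
eef_pos: [0.4661, 0.1432, 0.1535]
tool_rot: [0.776, 0.631, -0.0, -0.0]
ft_force: [-1.1, 0.9, -3.6]
grip_width: 0.0132
grasp_force: 58.4
```

{"fn": "step_arm", "kwargs": {"rows": [[[0,0,0],-9],[[0,0,0],-18],[[0,0,0],-27],[[0,0,0],-36],[[0,0,0],-45],[[0,0,0],-54],[[0,0,0],-63],[[0,0,0],-72],[[0,0,0],-80],[[1,1,0],-86],[[2,1,0],-86],[[2,1,0],-86]]}}

```text
clock: 5.48
eef_pos: [0.4676, 0.1451, 0.1537]
tool_rot: [0.138, 0.99, -0.0, -0.0]
ft_force: [0.1, 0.5, -3.4]
grip_width: 0.0134
grasp_force: 58.5
```

Run:
```python
from fit import *
from scipy.spatial.transform import Rotation as R
o=bot.get_obs(); m=R.from_quat(o['tool_rot']).as_matrix()
print(o['eef_pos'],'ytool yaw',np.degrees(np.arctan2(m[1,1],m[0,1])),o['joint_pos'],o['ft_force'],o['clock'])
ims=[]
for n in ['wrist','scene']:
    P=bot.camera_params(n); im,d=bot.camera(n); w=cloud(n,d,P)
    ims.append(im)
    for z in [(.043,.052)]:
      for r in bot.trace('fixture',n)[:1]:
        q=w[r['pixels']]; q=q[(q[:,2]>.043)&(q[:,2]<.052)]; print(n,'guard',r['score'],len(q),*rect(q))
    f=box(w,.39,.54,.08,.22,.005,.036); print(n,'inside slot z',np.histogram(f[:,2],8))
cv2.imwrite('pics/w2.png',np.vstack([ims[0][:,:,::-1][:300],cv2.resize(ims[1][90:240,150:406,::-1],(512,300))]))
```

```text
[0.46764338 0.14514948 0.15367027] ytool yaw 74.1823596646457 [ 3.00942072e-01  3.42336879e-01 -2.73025676e-01  9.55930700e-01
  3.13632176e-05  5.77012021e-01] [ 0.06999824  0.45744203 -3.44209269] 5.475
wrist guard 0.87 23592 [468.3 146.9] [120.8 160.5] -16.1
wrist inside slot z (array([2826,  466,    3,   34,   43, 1370,  566,   47]), array([0.01163976, 0.01466932, 0.01769887, 0.02072843, 0.02375799,
       0.02678754, 0.0298171 , 0.03284665, 0.03587621]))
scene guard 0.97 1860 [467.1 145.7] [125.1 160.3] -16.4
scene inside slot z (array([575, 181,  96,   3,   0,  15, 118,  20]), array([0.00503748, 0.00888059, 0.0127237 , 0.01656681, 0.02040992,
       0.02425303, 0.02809614, 0.03193926, 0.03578237]))
```

View pics/w2.png

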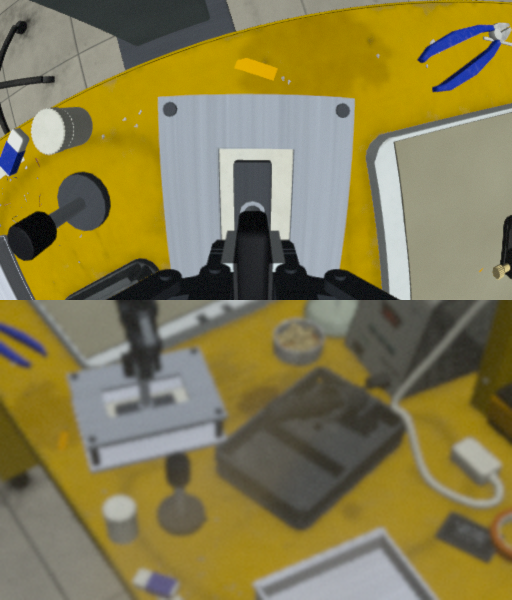

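The foot (252,190 in the wrist view) is lined up with the slot and clear of its edges, so I'll lift straight out.

{"fn": "step_arm", "kwargs": {"rows": [[[0,0,-12],0],[[0,0,-27],0],[[0,0,-45],0],[[0,0,-70],0],[[0,0,-95],0],[[0,0,-118],0],[[0,0,-130],0],[[0,0,-130],0],[[0,0,-130],0]]}}

```text
clock: 6.8
eef_pos: [0.4673, 0.145, 0.2832]
tool_rot: [0.137, 0.991, -0.0, -0.001]
ft_force: [-0.1, -0.0, -3.6]
grip_width: 0.0133
grasp_force: 58.8
```

Run:
```python
from fit import *
w=np.load('top.npz')['w']
for x0 in np.arange(.44,.62,.03):
    p=box(w,x0,x0+.03,-.11,.09,.03,.3)
    if len(p): print(round(x0,2),p[:,1].min().round(3),p[:,1].max().round(3),'z',p[:,2].max().round(3))
o=bot.get_obs();print(o['eef_pos'],o['tool_rot'],o['ft_force'])
from scipy.spatial.transform import Rotation as R
m=R.from_quat(o['tool_rot']).as_matrix()
for t in [(.405,.10),(.39,.0),(.405,-.11),(.501,-.197)]:
    print(t,np.round(m.T@(np.array([*t,o['eef_pos'][2]])-o['eef_pos'])*1000))
```

```text
0.44 0.083 0.089 z 0.051
0.47 -0.004 0.09 z 0.05
0.5 -0.086 0.09 z 0.154
0.53 -0.084 0.088 z 0.15
0.56 -0.078 0.065 z 0.129
0.59 -0.071 0.073 z 0.112
[0.46731431 0.14497341 0.28316244] [ 1.36937185e-01  9.90579459e-01 -3.17995335e-04 -6.64255016e-04] [-0.10683881 -0.03300199 -3.62239571]
(0.405, 0.1) [ 48. -60.   0.]
(0.39, 0.0) [  35. -161.    0.]
(0.405, -0.11) [  -9. -262.    0.]
(0.501, -0.197) [-125. -320.    0.]
```

{"fn": "step_arm", "kwargs": {"rows": [[[20,-25,0],0],[[48,-60,0],0],[[42,-110,0],0],[[35,-160,0],0],[[15,-210,0],0],[[-9,-255,0],0],[[-50,-282,0],-4],[[-95,-305,0],-8],[[-125,-320,0],-10],[[-125,-320,0],-10],[[-125,-320,0],-10],[[-125,-320,0],-10]]}}

```text
clock: 8.3
eef_pos: [0.5005, -0.196, 0.2836]
tool_rot: [0.05, 0.999, 0.0, -0.001]
ft_force: [0.4, -0.6, -3.3]
grip_width: 0.0128
grasp_force: 59.4
```

Run:
```python
from fit import *
o=bot.get_obs();print(o['eef_pos'],o['ft_force'])
for n in ['wrist','scene']:
    P=bot.camera_params(n); im,d=bot.camera(n); w=cloud(n,d,P)
    p=box(w,.4,.6,-.29,-.11,.022,.036); print(n,'tray',*rect(p))
    f=box(w,.4,.6,-.29,-.11,.13,.175); print('foot',len(f),*(rect(f) if len(f)>5 else []),f[:,2].min() if len(f) else 0)
    s=box(w,.37,.47,-.05,.05,.075,.12); print('spare',len(s),*(rect(s) if len(s)>5 else []))
cv2.imwrite('pics/s3.png',im[:,:,::-1])
```

```text
[ 0.50047875 -0.1959935   0.28358805] [ 0.35648965 -0.58790449 -3.31834832]
wrist tray [ 501.8 -196.3] [130.7 150.4] -6.2
foot 2119 [ 489.  -194.8] [26.1 50.1] -5.7 0.14937428884046708
spare 576 [427.5   2.2] [24.9 25.5] -46.5
scene tray [ 501.  -196.6] [131.  152.1] -5.9
foot 594 [ 498.  -196.8] [27.2 71.3] -6.0 0.1475818412265797
spare 164 [426.4   1.1] [23.8 25.5] 28.0
```

View pics/s3.png

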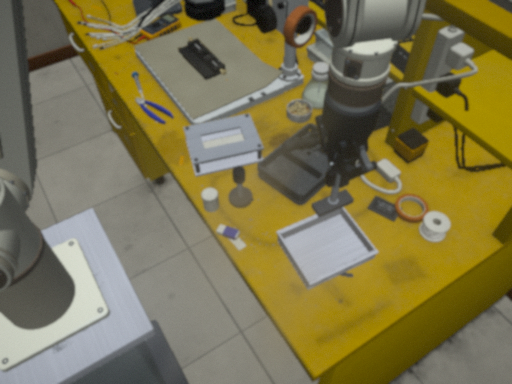

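The weight hangs upright over the tray (foot at (333,205) in the scene view), and the guard is empty at (223,142). I'll lower it.

{"fn": "step_arm", "kwargs": {"rows": [[[0,0,40],0],[[0,0,85],0],[[0,0,115],0],[[0,0,130],0],[[0,0,137],0],[[0,0,141],0],[[0,0,142],0],[[0,0,142],0],[[0,0,142],0]]}}

```text
clock: 9.52
eef_pos: [0.5016, -0.1969, 0.1425]
tool_rot: [0.05, 0.999, -0.0, 0.001]
ft_force: [0.5, 0.1, -2.9]
grip_width: 0.0131
grasp_force: 59.3
```

{"fn": "step_arm", "kwargs": {"rows": [[[0,0,1],0],[[0,0,2],0],[[0,0,2],0]]}}

```text
clock: 9.9
eef_pos: [0.5013, -0.1968, 0.1399]
tool_rot: [0.05, 0.999, 0.0, 0.0]
ft_force: [-0.5, -0.2, -3.2]
grip_width: 0.013
grasp_force: 59.6
```

{"fn": "step_arm", "kwargs": {"rows": [[[0,0,0.5],0],[[0,0,1],0],[[0,0,1],0]]}}

```text
clock: 10.28
eef_pos: [0.5012, -0.1968, 0.1398]
tool_rot: [0.05, 0.999, -0.0, 0.0]
ft_force: [-3.1, 0.9, 5.3]
grip_width: 0.0133
grasp_force: 60.7
```

It is down on the tray floor. I'll release it and retreat upward.

{"fn": "step_arm", "kwargs": {"rows": [[[0,0,0],0],[[0,0,0],0],[[0,0,0],0],[[0,0,0],0]], "claw": -0.2}}

```text
clock: 10.78
eef_pos: [0.5013, -0.1968, 0.1388]
tool_rot: [0.05, 0.999, 0.0, -0.0]
ft_force: [-0.5, -0.1, -0.7]
grip_width: 0.0511
grasp_force: 0.0
```

{"fn": "step_arm", "kwargs": {"rows": [[[0,0,-15],0],[[0,0,-45],0],[[0,0,-90],0],[[0,0,-140],0],[[0,0,-140],0],[[0,0,-140],0]]}}

```text
clock: 11.52
eef_pos: [0.5012, -0.1968, 0.2795]
tool_rot: [0.05, 0.999, -0.0, 0.0]
ft_force: [-0.3, 0.2, -1.2]
grip_width: 0.0513
grasp_force: 0.0
```

Run:
```python
from fit import *
o=bot.get_obs();print(o['eef_pos'],o['ft_force'],o['grip_width'])
for n in ['wrist','scene']:
    P=bot.camera_params(n); im,d=bot.camera(n); w=cloud(n,d,P)
    f=box(w,.44,.56,-.25,-.14,.085,.115); print('handle',*rect(f),f[:,2].max())
    f=box(w,.44,.56,-.24,-.15,.011,.022); print('foot',*rect(f),np.median(f[:,2]))
cv2.imwrite('pics/s4.png',im[:,:,::-1])
```

```text
[ 0.5011848  -0.19678141  0.27947259] [-0.28504489  0.24377747 -1.18396792] 0.05133340792462556
handle [ 500.4 -196.6] [13.6 42.6] -5.8 0.09951212767967449
foot [ 499.4 -196.8] [26.1 69.6] -6.2 0.015304252804189733
handle [ 498.2 -198.1] [14.6 41.8] -4.6 0.1000021927642476
foot [ 498.4 -198.1] [27.1 69.5] -6.2 0.01557012374009481
```

View pics/s4.png

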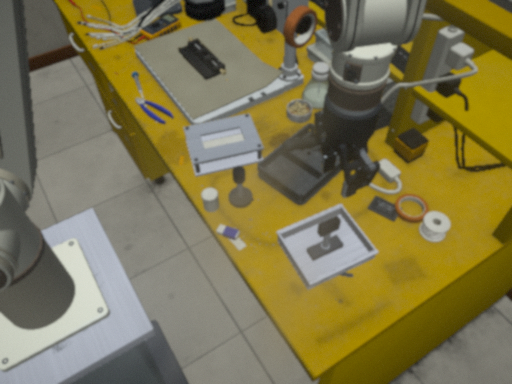

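The weight stands upright on the tray floor at (325,242), and the spare is still at (240,190). The gripper is clear.

```bash
python3 -c "
from workcell import bot
print(bot.job_done())"
```

```text
the job is handed in; nothing more can be done
None
```

The long-foot weight now stands upright on the tray floor, after being turned in line with the slot and lifted out; the spare was not touched, and the job is handed in at about 12 s of the 45 s.

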